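# Rock a plug-in relay out of its spring-catch socket

### The arm

A 6-joint arm with a two-finger parallel gripper is mounted at the origin on a cart in front of the work surface, level with it; the furniture and walls round the work are solid. World frame = base frame: x ahead of the robot, y to its left, z up, the work surface at z = 0. Lengths are in m, angles in rad, forces in N, time in s.
With the tool pointing down it reaches from about 0.35 to 0.775 m from the base axis. Payload 7.3 kg.
Tool frame: the origin (TCP) lies midway between the tips of the shut fingers; the grasp point (between the pads) lies bot.hold_point_z behind it (bot.hold_point_z is the distance from the TCP to the grasp point, in m); z points along the fingers, y is the line along which they close (so a half turn about z gives the same grasp; the last joint's range is limited). The gripper opens to 92 mm and grips with 3 to 60 N. Pads are 19 mm wide; open, the fingers measure 130 mm over their backs; the gripper's body (75 mm by 190 mm) begins 47 mm behind the grasp point.
Start: joints at [1.061, 0.342, 1.524, -0, 1.275, -0.146], TCP at [0.187, 0.491, 0.227] pointing down, gripper open.
Joint ranges: [-2.53, 2.53], [-0.77, 2.02], [0.04, 2.7], [-1, 4.14], [0.28, 2.66], [-3.11, 3.11]. Speed limits (rad/s): [2.57, 2.57, 3.14, 3.14, 3.14, 3.14].

### API

Orientations are given as a 3x3 rotation matrix whose columns are the frame's x, y, z axes.
In Python, from cell import bot gives the robot as it stands.
- The arm moves only by the tool send_rows, never from a script. Its argument "rows" is a list of rows, each a list of 2 entries, a list of its own where there are three numbers: the shift along the tool's x, y, z in units of 200 mm (1.0 is 200 mm), then the turn, a rotation vector about the tool's x, y, z in units of pi/4 rad (1.0 is pi/4 rad). In form: [[[x, y, z], [wx, wy, wz]], ...]. A call has 1 to 8 rows; each row is the pose to reach, as a shift and turn from the pose commanded when the call began, along the tool's axes at that moment; what a row does not reach only later rows make up. A row lasts 1/8 s, in which the tool goes at most 62.5 mm and 10.7 degrees, less where a joint would pass 70% of its speed; a pose out of reach is approached as far as the arm can. A call with a number of a shift or a turn outside -1 to 1 is refused whole. A call with a gripper value outside its range is refused whole. "jaw" is the closure, from -1 (fully open) to 1 (shut), set as the call begins (left out, the last holds). The fingers move at their own pace and stop on an object; "squeeze" is the grip in N (left out, the last holds). Time passes only in rows, so rows that repeat a pose let the fingers close. It gives the time, the measured TCP pose, the force, the opening and the grip force at its end, in the units of the state.
- bot.get_obs(): the state, without advancing time (a new reading comes with each control period).
- bot.capture(name): name is "scene" or "top" or "wrist"; returns (picture, depth): 400x640x3 uint8, red, green, blue; 400x640 float32, m along the optical axis (not along the pixel's ray), 0 where there is no reading.
- bot.camera_model(name): a dict with "K" (3x3 intrinsics, pixels), "R" (3x3) and "t" (3): a world point X has camera coordinates R X + t. Camera axes: x right, y down, z forward; pixel columns grow to the right and rows downward; lengths in m; the calibration is good to about 2 mm. A picture is of the moment at which its call begins: read the wrist's pose just before it. camera_model takes no time and is no camera call; for the wrist camera it gives the pose at the moment of the call.
- bot.hand_in(): hands the job in; it is judged then, once.
Trained networks look in the newest picture that a camera, given by its name, has taken for a name from the list of things; names that differ only in an ending like _2 or _b are one class to them, and where a whole thing is asked for, a point or a joint stands for the part that bears it (a point fixed in the world has none). Each returns a list of dicts, best first, with "p" (0 to 1); they miss things now and then, are a little off and sometimes report something else, mostly with a low value. They report only what shows in the picture. A call takes as long as a camera call. They do not tell look-alikes from the thing itself.
- bot.boxes_of(label, camera): "box" ([left, top, right, bottom] in pixels, round what is visible of it).
- bot.landmark_of(label, camera): "pixel" ([row, column] in pixels: a listed point, or the origin of a listed thing).
The state is a dict: "t": time; "joints": joint angles; "joint_vel": joint speeds; "tau": joint torques, N m; "tool_pos": TCP position; "tool_rot": TCP orientation; "wrist_force": force on the tool from outside, world axes, zero at the start; "torque": the same for the moment, N m; "finger_gap": finger opening in m; "grasp_force": force on a finger pad.
Only numpy, scipy, OpenCV 4.12 (cv2) and the standard library are available. Lean on these libraries where they do the work, as an engineer would, in place of code of your own. Each camera call takes 0.05 s, during which the arm holds its last target. There are 200 camera calls.

### The job

The grey plug-in relay is clipped tightly into the black socket on the loose steel base plate: free it by rocking it end to end. Tip one end up past its orange catch while the other end stays seated, then tip it back so that the second end comes up past its catch too and the relay stands level just over the catches for a moment, and only then lift it. Do not lift, tip or drag the base plate (a straight pull on the clipped relay picks the plate up) and leave the small things around it alone; finish while still holding the relay upright, just clear above its socket, two to four centimetres over where it sat.

Things in the scene. Friction and masses are not known exactly. Their poses are not given: they have to be found in the camera images.
- module: Grey plug-in relay, upright box 30 mm (its x) by 38 mm (its y), 85 mm tall, about 0.14 kg. Origin: centre of its underside, z up. Its lowest 4 mm is a black foot 30 x 50 mm: at each y end a rounded lip stands 6 mm out past the body, held down by an orange catch. Grip it firmly, best across the 38 mm (across the 30 mm it turns in the fingers), 20 mm or more above the origin. Blue button on top.
- socket: Loose grey steel plate 100 (x) x 150 (y) x 20 mm, rubber below, with the black relay socket on it, 2 kg in all. Origin: centre of the plate's underside, z up. The relay stands in its middle, axes parallel. Side walls (inner faces x = +-16 mm, 64 mm long, tops 42 mm above the origin) guide the relay; in y its foot has 0.5 mm play between low end stops.
- well (a point): Centre of the socket floor the relay's underside sits on, 30 mm above the plate's underside. Lifting one lip past its catch takes 12 to 17 N at the lip; a straight pull takes both, more than the base weighs. To rock: tip about the seated end's bottom edge by 0.25 rad, ease the raised lip down onto its nose, then tip about that lip until the other end has risen 11 to 13 mm.
- end_a (a point): Bottom edge of the relay's foot at its +y end, 25 mm from the relay's origin.
- end_b (a point): Bottom edge of the relay's foot at its -y end, 25 mm from the relay's origin.
- heat_sink: Bystander: finned aluminium heat sink 32x32x20 mm, lying loose. Origin: centre of underside.
- usb_stick: Bystander: black USB stick 17x52x8 mm. Origin: centre of underside.
- loupe: Bystander: black eye loupe 34 mm across, 25 mm tall. Origin: centre of underside.
- small_jar: Bystander: amber jar with black lid 21 mm across, 32 mm tall. Origin: centre of underside.
- catch_a (a joint): Orange spring catch at the socket's +y end; value = outward slide in m, 0 = home. Its nose reaches over the relay's lip, to 21 mm from the socket's centre, and ends 8.3 mm above the socket floor (its back part 16 mm). A lip raised 10 to 11 mm has passed the nose, which snaps back under it; the lip then rests on it 8.3 mm up and cannot go down again.
- catch_b (a joint): Orange spring catch at the socket's -y end; value = outward slide in m, 0 = home. Its nose reaches over the relay's lip, to 21 mm from the socket's centre, and ends 8.3 mm above the socket floor (its back part 16 mm). A lip raised 10 to 11 mm has passed the nose, which snaps back under it; the lip then rests on it 8.3 mm up and cannot go down again.
Things that resemble listed ones, but are neither listed nor needed, are in the scene too. Several things have the shape of the module; the one meant has the colours described above.

How it is judged:
By the outcome, as a careful person would: the job done as asked, in the order asked, and still so for the second after the job is handed in, while the arm keeps its last pose, push and grip.
It also fails if it takes over 38 s, if anything falls off the work surface, if the arm or the gripper's body presses on something with over 40 N, if the wrist force passes 120 N, or if a joint passes its speed limit or range.

## Working session

There is one attempt and no reset: what is moved stays moved. The work goes in short steps, Python scripts to look and compute and a tool call to move; the robot and the scene stay as the last step left them, time stands still between calls to the robot, and variables do not carry over. Pictures are saved under pics/ and viewed, at most 10 in all, crops included, and the job is handed in when it is done.

Besides the shell and the picture viewer there is one more tool, called after "Request:" as name([rows], argument=value, ...), one row to a line, values as JSON. send_rows: Moves the arm, as the interface text tells. Its arguments: {"type":"object","properties":{"rows":{"type":"array","items":{"type":"array"}},"jaw":{"type":"number"},"squeeze":{"type":"number"}},"required":["rows"]}

```bash
ls; mkdir -p pics; python3 - <<'E'
from cell import bot
import cv2, numpy as np
o=bot.get_obs(); print(o['t'],bot.hold_point_z,o['tool_pos'],np.round(o['tool_rot'],3).tolist(),o['finger_gap'])
ims=[]
for c in ['scene','top']:
    p,d=bot.capture(c); ims.append(p)
    cv2.imwrite(f'pics/{c}0.png',p[:,:,::-1])
    for l in ['module','socket','end_a','end_b','well']:
        try:
            print(c,l,[(np.round(r['pixel']).tolist(),round(r['p'],2)) for r in bot.landmark_of(l,c)][:5])
        except Exception as e: print(l,e)
    print(c,[(np.round(r['box']).tolist(),round(r['p'],2)) for r in bot.boxes_of('module',c)])
E
```

```text
pics
0.0 0.0188 [0.18657363 0.49025932 0.22600569] [[-0.935, 0.356, -0.001], [0.356, 0.935, -0.001], [0.0, -0.002, -1.0]] 0.09170999027243822
scene module [([181.0, 288.0], 0.9), ([194.0, 338.0], 0.55), ([203.0, 264.0], 0.55)]
scene socket [([203.0, 337.0], 0.58), ([191.0, 339.0], 0.34)]
scene end_a [([207.0, 274.0], 0.96), ([188.0, 331.0], 0.94), ([179.0, 275.0], 0.92), ([197.0, 254.0], 0.83), ([140.0, 265.0], 0.74)]
scene end_b [([207.0, 274.0], 0.96), ([188.0, 331.0], 0.94), ([179.0, 275.0], 0.92), ([197.0, 254.0], 0.83), ([140.0, 265.0], 0.74)]
scene well [([194.0, 337.0], 0.91)]
scene [([331.0, 167.0, 346.0, 204.0], 0.95), ([252.0, 173.0, 275.0, 209.0], 0.91), ([276.0, 150.0, 298.0, 187.0], 0.6)]
top module [([235.0, 264.0], 0.7), ([182.0, 310.0], 0.62), ([202.0, 257.0], 0.52)]
top socket [([188.0, 308.0], 0.9)]
top end_a [([198.0, 259.0], 0.9), ([210.0, 247.0], 0.77), ([229.0, 269.0], 0.71), ([186.0, 318.0], 0.53), ([239.0, 256.0], 0.53)]
top end_b [([198.0, 259.0], 0.9), ([210.0, 247.0], 0.77), ([229.0, 269.0], 0.71), ([186.0, 318.0], 0.53), ([239.0, 256.0], 0.53)]
top well []
top [([241.0, 190.0, 265.0, 214.0], 0.77), ([249.0, 226.0, 273.0, 247.0], 0.72), ([298.0, 170.0, 316.0, 194.0], 0.57)]
```

View pics/top0.png

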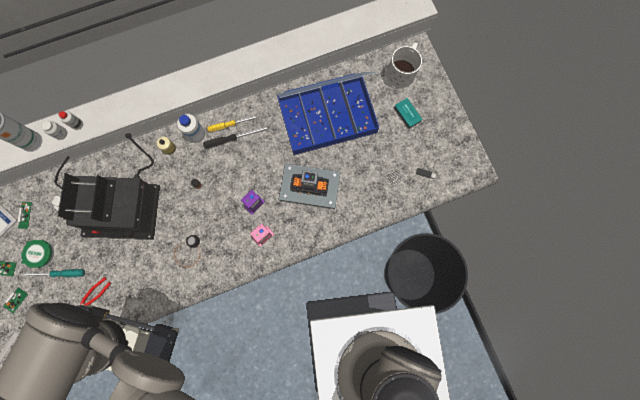

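View pics/scene0.png

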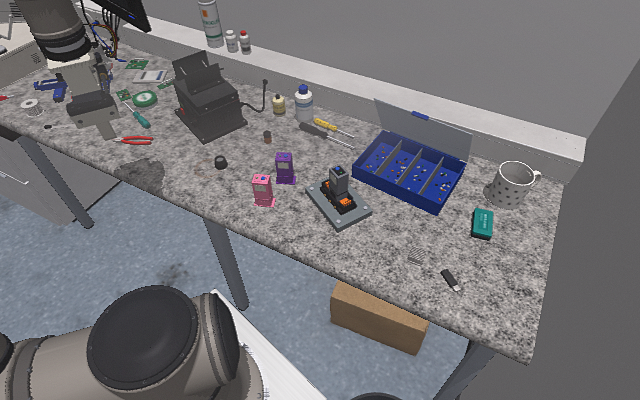

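The top picture shows the grey relay in the socket at (307,180). Look-alikes are the purple one at (251,201) and the pink one at (262,235). In the scene picture grey is at (338,185), purple at (286,168) and pink at (263,190). I choose the grey one with the blue button, standing on the steel plate.

```bash
cat > h.py <<'E'
from cell import bot
import cv2, numpy as np
def cloud(cam):
    p,d=bot.capture(cam); m=bot.camera_model(cam); K,R,t=[np.array(m[k],float) for k in 'KRt']
    v,u=np.mgrid[:400,:640]
    P=np.stack([(u-K[0,2])/K[0,0]*d,(v-K[1,2])/K[1,1]*d,d],-1)
    W=(P-t)@R; W[d==0]=np.nan
    return p,d,W
def row(dworld,R0): return np.round(np.array(R0).T@np.array(dworld)/.2,4)
def rect(W,m): 
    pts=(W[m][:,:2]*1000).astype(np.float32); return cv2.minAreaRect(pts),len(pts)
E
python3 - <<'E'
from h import *
p,d,W=cloud('top')
print('well/relay top',W[178,308],'pl',W[200,330],W[130,250])
reg=np.zeros((400,640),bool); reg[155:215,272:348]=True
z=W[...,2]
for lo,hi in [(.013,.027),(.028,.06),(.09,.13)]:
    print(lo,rect(W,reg&(z>lo)&(z<hi)))
cv2.imwrite('pics/crop1.png',cv2.resize(p[150:220,265:355,::-1],None,fx=7,fy=7,interpolation=cv2.INTER_CUBIC))
for l in ['heat_sink','usb_stick','loupe','small_jar']:
    print(l,[(np.round(r['pixel']).tolist(),round(r['p'],2)) for r in bot.landmark_of(l,'top')][:3])
E
```

```text
well/relay top [0.48998178 0.12463073 0.11580766] pl [0.4467622  0.07281718 0.02413529] [ 0.673295    0.26671277 -0.00269965]
0.013 (((493.2760009765625, 121.92345428466797), (149.92105102539062, 100.82775115966797), 74.61437225341797), 1378)
0.028 (((492.41851806640625, 122.04257202148438), (95.51461029052734, 47.6617317199707), 74.20919036865234), 445)
0.09 (((492.86187744140625, 121.82730102539062), (37.766197204589844, 31.293134689331055), 74.52567291259766), 223)
heat_sink [([180.0, 391.0], 0.58)]
usb_stick [([174.0, 426.0], 0.49)]
loupe [([243.0, 194.0], 0.59)]
small_jar [([182.0, 197.0], 0.45)]
```

View pics/crop1.png

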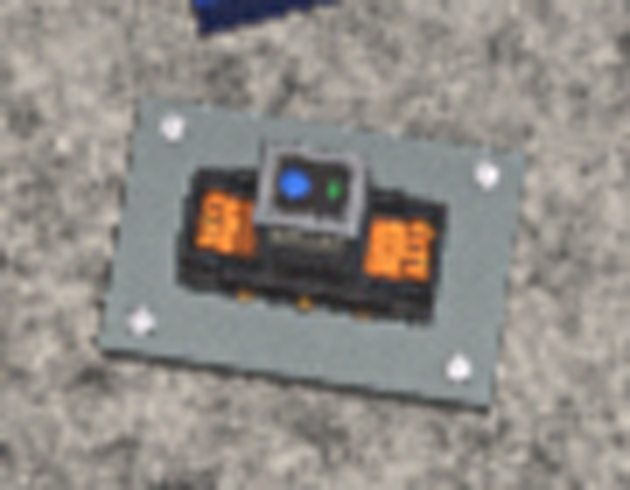

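The crop confirms it: grey body, blue button, black foot, orange catches either side. The long axis is at 74.6° and the centre at (0.493, 0.122). Moving over it.

Request:
send_rows([
  [[-0.2, -0.112, 0], [0, 0, 0]],
  [[-0.4, -0.225, 0], [0, 0, 0]],
  [[-0.6, -0.337, 0], [0, 0, 0]],
  [[-0.8, -0.45, 0], [0, 0, 0]],
  [[-1, -0.563, 0], [0, 0, 0]],
], jaw=-1, squeeze=60)

```text
t: 1.58
tool_pos: [0.3345, 0.3131, 0.2269]
tool_rot: [[-0.935, 0.356, 0.001], [0.356, 0.935, 0.0], [-0.0, 0.001, -1.0]]
wrist_force: [0.3, 0.6, 0.5]
finger_gap: 0.0918
grasp_force: 0.0
```

Request:
send_rows([
  [[-0.2, -0.112, 0], [0, 0, -0.03]],
  [[-0.4, -0.225, 0], [0, 0, -0.06]],
  [[-0.6, -0.337, 0], [0, 0, -0.09]],
  [[-0.8, -0.45, 0], [0, 0, -0.12]],
  [[-1, -0.563, 0], [0, 0, -0.12]],
  [[-1, -0.563, 0], [0, 0, -0.12]],
  [[-1, -0.563, 0], [0, 0, -0.12]],
])

```text
t: 2.45
tool_pos: [0.48, 0.1381, 0.2266]
tool_rot: [[-0.964, 0.267, -0.001], [0.267, 0.964, 0.0], [0.001, 0.0, -1.0]]
wrist_force: [0.4, 0.4, -0.2]
finger_gap: 0.0919
grasp_force: 0.0
```

```bash
cat > m.py <<'E'
from h import *
o=bot.get_obs(); R0=np.array(o['tool_rot']); T=np.array(o['tool_pos'])
print(o['t'],T,R0.round(4).tolist(),o['wrist_force'])
p,d,W=cloud('wrist'); z=W[...,2]; print(np.nanmin(z),np.nanmax(z))
reg=np.hypot(W[...,0]-.493,W[...,1]-.122)<.1
for lo,hi in [(.013,.027),(.028,.06),(.105,.13)]:
    print(lo,rect(W,reg&(z>lo)&(z<hi)), np.median(z[reg&(z>lo)&(z<hi)]))
cv2.imwrite('pics/w1.png',p[:,:,::-1])
E
python3 m.py
```

```text
2.45 [0.48002499 0.13812964 0.22656217] [[-0.9638, 0.2668, -0.0008], [0.2668, 0.9638, 0.0004], [0.0008, 0.0002, -1.0]] [ 0.43998209  0.4322672  -0.17850145]
-0.7485780589785429 0.34407808020688174
0.013 (((516.272216796875, 113.22383117675781), (150.08363342285156, 147.18048095703125), 74.51642608642578), 5738) 0.01879754041983295
0.028 (((525.9223022460938, 114.11056518554688), (98.26606750488281, 120.39717102050781), 80.92473602294922), 2074) 0.0394785073804934
0.105 (((493.2657165527344, 119.8631820678711), (38.00716018676758, 30.306026458740234), 74.97122955322266), 1286) 0.1140050975164483
```

View pics/w1.png

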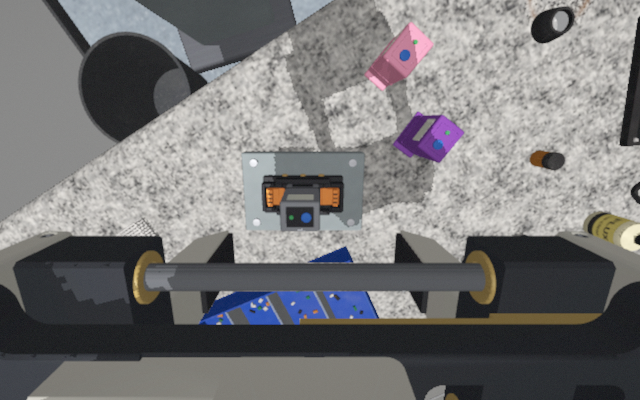

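The wrist picture shows the grey relay at (300,212), nothing under the finger paths, and it agrees with the top view to within 2 mm. Descending.

Request:
send_rows([
  [[-0.0855, -0.065, 0.1], [0, 0, 0]],
  [[-0.0855, -0.065, 0.25], [0, 0, 0]],
  [[-0.0855, -0.065, 0.4], [0, 0, 0]],
  [[-0.0855, -0.065, 0.55], [0, 0, 0]],
  [[-0.0855, -0.065, 0.7], [0, 0, 0]],
  [[-0.0855, -0.065, 0.79], [0, 0, 0]],
  [[-0.0855, -0.065, 0.818], [0, 0, 0]],
  [[-0.0855, -0.065, 0.818], [0, 0, 0]],
])

```text
t: 3.5
tool_pos: [0.4934, 0.1215, 0.0634]
tool_rot: [[-0.964, 0.265, 0.0], [0.265, 0.964, 0.0], [-0.0, 0.0, -1.0]]
wrist_force: [0.0, 0.1, 0.6]
finger_gap: 0.0914
grasp_force: 0.0
```

Request:
send_rows([
  [[0, 0, 0], [0, 0, 0]],
  [[0, 0, 0], [0, 0, 0]],
], jaw=-0.1, squeeze=10)

```text
t: 3.75
tool_pos: [0.4939, 0.1209, 0.0639]
tool_rot: [[-0.964, 0.266, 0.001], [0.266, 0.964, 0.0], [-0.001, 0.001, -1.0]]
wrist_force: [-0.0, -0.9, 0.6]
finger_gap: 0.0759
grasp_force: 0.0
```

```bash
python3 - <<'E'
from h import *
p,d,W=cloud('wrist'); cv2.imwrite('pics/w2.png',p[:,:,::-1])
o=bot.get_obs(); print(o['t'],o['tool_pos'],o['finger_gap'],o['wrist_force'],o['torque'])
E
```

```text
3.8 [0.4938735  0.12085527 0.06374054] 0.07241787322194135 [ 0.38816449 -0.08587928  0.26214886] [-0.02382675  0.0206852   0.01608785]
```

View pics/w2.png

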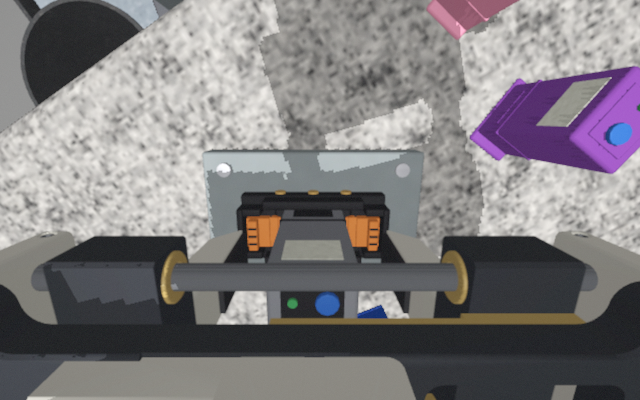

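The picture shows the relay centred between the fingers (relay around column 313, fingers' middle around 316). Closing gently first.

Request:
send_rows([
  [[0, 0, 0], [0, 0, 0]],
  [[0, 0, 0], [0, 0, 0]],
  [[0, 0, 0], [0, 0, 0]],
  [[0, 0, 0], [0, 0, 0]],
  [[0, 0, 0], [0, 0, 0]],
  [[0, 0, 0], [0, 0, 0]],
], jaw=1, squeeze=10)

```text
t: 4.55
tool_pos: [0.4935, 0.1207, 0.0631]
tool_rot: [[-0.964, 0.266, 0.0], [0.266, 0.964, -0.0], [-0.0, -0.0, -1.0]]
wrist_force: [-0.4, -0.6, 0.1]
finger_gap: 0.0378
grasp_force: 10.0
```

Request:
send_rows([
  [[0, 0, 0], [0, 0, 0]],
  [[0, 0, 0], [0, 0, 0]],
  [[0, 0, 0], [0, 0, 0]],
])

```text
t: 4.92
tool_pos: [0.4935, 0.1207, 0.0631]
tool_rot: [[-0.964, 0.266, 0.0], [0.266, 0.964, 0.0], [-0.0, 0.0, -1.0]]
wrist_force: [0.8, -0.8, 0.1]
finger_gap: 0.0378
grasp_force: 10.0
```

```bash
cat > s.py <<'E'
from cell import bot
import numpy as np
o=bot.get_obs(); R=np.array(o['tool_rot'])
print(o['t'],np.round(o['tool_pos'],4),'gap',o['finger_gap'],'F tool',np.round(R.T@o['wrist_force'],2),'M tool',np.round(R.T@o['torque'],3),o['grasp_force']); print(R.round(4).tolist())
E
python3 s.py
```

```text
4.925 [0.4935 0.1207 0.0631] gap 0.037776163225657286 F tool [-0.94 -0.59 -0.09] M tool [ 0.153 -0.043  0.007] 9.998630583286285
[[-0.9639, 0.2663, 0.0], [0.2663, 0.9639, 0.0], [-0.0, 0.0, -1.0]]
```

```bash
cat > r.py <<'E'
import numpy as np, json
L=33.1
def pa(phi,bias=0): # pivot at -y end
    return (-25+25*np.cos(phi),25*np.sin(phi)-bias,phi)
def pb(phi,py,bias=0,h=8.3): # pivot at +y lip on nose
    return (py-25*np.cos(phi),h-25*np.sin(phi)-bias,phi)
def rows(ref,poses):
    def tcp(p): return np.array([p[0]-L*np.sin(p[2]),p[1]+L*np.cos(p[2])])
    c,s=np.cos(ref[2]),np.sin(ref[2])
    out=[]
    for p in poses:
        d=tcp(p)-tcp(ref)   # y,up world; tool y axis=(c,s), tool z=(s,-c)
        y=d@[c,s]; z=d@[s,-c]
        out.append([[0,round(y/200,4),round(z/200,4)],[round(-(p[2]-ref[2])/(np.pi/4),4),0,0]])
    print(json.dumps(out))
if __name__=='__main__':
    f=np.linspace
    rows((0,0,0),[pa(a,.3) for a in f(.26/8,.26,8)])
    e1=pa(.26,.3)
    print('ease');rows(e1,[pa(a,.2) for a in f(.23,.165,4)])
    e2=pa(.165,.2)
    print('back');P=[pb(a,y,.3) for a,y in zip(f(.165-.245/8,-.08,8),f(24.3,24.8,8))];rows(e2,P)
    print('level');rows(P[-1],[(0,9.5,-.05),(0,9.0,-.02),(0,8.8,0)])
E
python3 r.py
```

```text
[[[0, -0.0054, -0.0025], [-0.0414, 0, 0]], [[0, -0.011, -0.0063], [-0.0828, 0, 0]], [[0, -0.0167, -0.0099], [-0.1241, 0, 0]], [[0, -0.0225, -0.0133], [-0.1655, 0, 0]], [[0, -0.0284, -0.0165], [-0.2069, 0, 0]], [[0, -0.0344, -0.0196], [-0.2483, 0, 0]], [[0, -0.0405, -0.0224], [-0.2897, 0, 0]], [[0, -0.0467, -0.0251], [-0.331, 0, 0]]]
ease
[[[0, 0.005, 0.0033], [0.0382, 0, 0]], [[0, 0.0085, 0.0062], [0.0658, 0, 0]], [[0, 0.0119, 0.0091], [0.0934, 0, 0]], [[0, 0.0153, 0.0121], [0.121, 0, 0]]]
back
[[[0, 0.005, -0.0037], [0.039, 0, 0]], [[0, 0.0106, -0.0072], [0.078, 0, 0]], [[0, 0.0163, -0.0106], [0.117, 0, 0]], [[0, 0.0221, -0.0138], [0.156, 0, 0]], [[0, 0.028, -0.0168], [0.195, 0, 0]], [[0, 0.034, -0.0197], [0.234, 0, 0]], [[0, 0.0401, -0.0224], [0.273, 0, 0]], [[0, 0.0462, -0.0249], [0.3119, 0, 0]]]
level
[[[0, -0.0042, 0.0025], [-0.0382, 0, 0]], [[0, -0.0089, 0.0052], [-0.0764, 0, 0]], [[0, -0.0121, 0.0065], [-0.1019, 0, 0]]]
```

Request:
send_rows([
  [[0, 0, 0], [0, 0, 0]],
  [[0, 0, 0], [0, 0, 0]],
  [[0, 0, 0], [0, 0, 0]],
], squeeze=60)

```text
t: 5.3
tool_pos: [0.4935, 0.1208, 0.0631]
tool_rot: [[-0.964, 0.266, 0.0], [0.266, 0.964, 0.0], [-0.0, 0.0, -1.0]]
wrist_force: [-0.4, 0.0, -0.5]
finger_gap: 0.0377
grasp_force: 60.0
```

Do half the tip first and check forces.

Request:
send_rows([
  [[0, -0.0027, -0.001], [-0.0207, 0, 0]],
  [[0, -0.0054, -0.0025], [-0.0414, 0, 0]],
  [[0, -0.0082, -0.0044], [-0.062, 0, 0]],
  [[0, -0.011, -0.0063], [-0.0828, 0, 0]],
  [[0, -0.0138, -0.0081], [-0.1035, 0, 0]],
  [[0, -0.0167, -0.0099], [-0.1241, 0, 0]],
  [[0, -0.0167, -0.0099], [-0.1241, 0, 0]],
])

```text
t: 6.18
tool_pos: [0.4923, 0.1167, 0.0651]
tool_rot: [[-0.964, 0.266, 0.025], [0.267, 0.959, 0.094], [0.0, 0.097, -0.995]]
wrist_force: [-1.2, -4.8, 0.4]
finger_gap: 0.0375
grasp_force: 60.0
```

```bash
python3 s.py; python3 - <<'E'
from r import *
f=np.linspace
rows(pa(.0975,.3),[pa(a,.3) for a in f(.12,.26,7)])
E
```

```text
6.175 [0.4923 0.1167 0.0651] gap 0.037505374656199277 F tool [-0.11 -4.89 -0.87] M tool [ 1.265 -0.025 -0.075] 60.00157713890076
[[-0.9637, 0.2658, 0.0255], [0.267, 0.9591, 0.0936], [0.0005, 0.097, -0.9953]]
[[[0, -0.0038, -0.0028], [-0.0286, 0, 0]], [[0, -0.0077, -0.0056], [-0.0584, 0, 0]], [[0, -0.0117, -0.0082], [-0.0881, 0, 0]], [[0, -0.0158, -0.0108], [-0.1178, 0, 0]], [[0, -0.02, -0.0133], [-0.1475, 0, 0]], [[0, -0.0242, -0.0157], [-0.1772, 0, 0]], [[0, -0.0284, -0.018], [-0.2069, 0, 0]]]
```

Request:
send_rows([
  [[0, -0.0038, -0.0028], [-0.0286, 0, 0]],
  [[0, -0.0077, -0.0056], [-0.0584, 0, 0]],
  [[0, -0.0117, -0.0082], [-0.0881, 0, 0]],
  [[0, -0.0158, -0.0108], [-0.1178, 0, 0]],
  [[0, -0.02, -0.0133], [-0.1475, 0, 0]],
  [[0, -0.0242, -0.0157], [-0.1772, 0, 0]],
  [[0, -0.0284, -0.018], [-0.2069, 0, 0]],
  [[0, -0.0284, -0.018], [-0.2069, 0, 0]],
])

```text
t: 7.18
tool_pos: [0.4911, 0.1117, 0.0681]
tool_rot: [[-0.964, 0.259, 0.069], [0.268, 0.931, 0.248], [0.0, 0.257, -0.966]]
wrist_force: [0.3, -0.2, -2.8]
finger_gap: 0.0381
grasp_force: 60.0
```

```bash
python3 s.py; python3 - <<'E'
from h import *
p,d,W=cloud('wrist'); cv2.imwrite('pics/w3.png',cv2.resize(p[140:340,180:460,::-1],None,fx=2.8,fy=2.8)); p,d,W=cloud('scene'); cv2.imwrite('pics/s3.png',cv2.resize(p[130:240,270:400,::-1],None,fx=5,fy=5))
E
```

```text
7.175 [0.4911 0.1117 0.0681] gap 0.03807636486377605 F tool [-0.35 -0.89  2.71] M tool [0.244 0.009 0.005] 59.99835133552551
[[-0.9635, 0.2586, 0.0686], [0.2675, 0.931, 0.2481], [0.0003, 0.2575, -0.9663]]
```

View pics/w3.png

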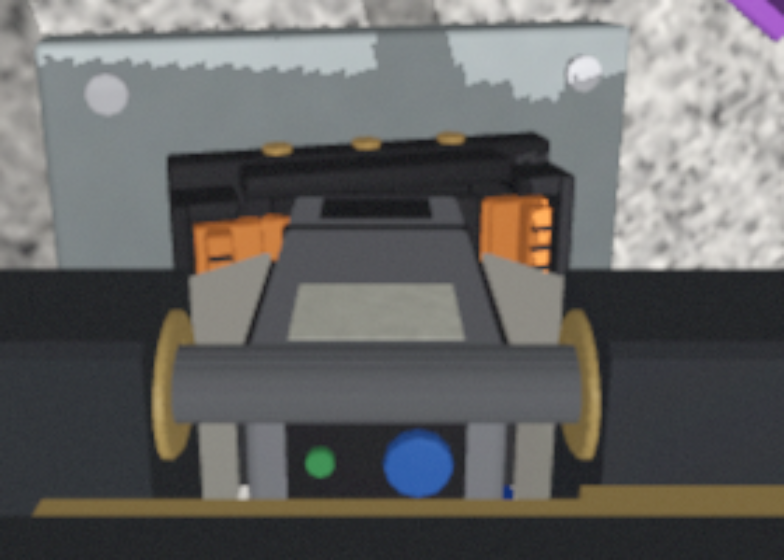

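The picture shows the relay tilted, plate flat, catches home. The moment fell from 1.27 to 0.24 N·m, so the first lip has passed its catch. Easing it down onto the nose.

Request:
send_rows([
  [[0, 0.005, 0.0033], [0.0382, 0, 0]],
  [[0, 0.0085, 0.0062], [0.0658, 0, 0]],
  [[0, 0.0119, 0.0091], [0.0934, 0, 0]],
  [[0, 0.0153, 0.0121], [0.121, 0, 0]],
  [[0, 0.0153, 0.0121], [0.121, 0, 0]],
])

```text
t: 7.9
tool_pos: [0.4927, 0.1158, 0.0673]
tool_rot: [[-0.964, 0.262, 0.046], [0.266, 0.951, 0.158], [-0.002, 0.164, -0.986]]
wrist_force: [-0.5, -0.7, 4.2]
finger_gap: 0.0377
grasp_force: 60.0
```

```bash
python3 s.py; python3 - <<'E'
from r import *
f=np.linspace
e2=pa(.165,.2)
P=[pb(a,y,.3) for a,y in zip(f(.145,.02,8),f(24.3,24.6,8))];rows(e2,P)
E
```

```text
7.9 [0.4927 0.1158 0.0673] gap 0.03767310560331742 F tool [ 0.33 -0.08 -4.31] M tool [-0.002  0.068 -0.019] 59.99905228614807
[[-0.9641, 0.2616, 0.0455], [0.2656, 0.9511, 0.158], [-0.0019, 0.1645, -0.9864]]
[[[0, 0.0032, -0.0024], [0.0255, 0, 0]], [[0, 0.0065, -0.0045], [0.0482, 0, 0]], [[0, 0.0097, -0.0066], [0.0709, 0, 0]], [[0, 0.013, -0.0086], [0.0937, 0, 0]], [[0, 0.0164, -0.0105], [0.1164, 0, 0]], [[0, 0.0197, -0.0124], [0.1391, 0, 0]], [[0, 0.0231, -0.0143], [0.1619, 0, 0]], [[0, 0.0266, -0.016], [0.1846, 0, 0]]]
```

The lip now rests on its nose (4 N upward push). Tipping back, first part.

Request:
send_rows([
  [[0, 0.0032, -0.0024], [0.0255, 0, 0]],
  [[0, 0.0065, -0.0045], [0.0482, 0, 0]],
  [[0, 0.0097, -0.0066], [0.0709, 0, 0]],
  [[0, 0.013, -0.0086], [0.0937, 0, 0]],
  [[0, 0.013, -0.0086], [0.0937, 0, 0]],
])

```text
t: 8.52
tool_pos: [0.4933, 0.1185, 0.0692]
tool_rot: [[-0.964, 0.265, 0.026], [0.266, 0.96, 0.088], [-0.001, 0.092, -0.996]]
wrist_force: [2.4, 7.8, 1.1]
finger_gap: 0.0377
grasp_force: 60.0
```

```bash
python3 s.py; python3 - <<'E'
from r import *
f=np.linspace
a0=f(.145,.02,8)[3]; y0=f(24.3,24.6,8)[3]
ref=pb(a0,y0,.3); print(a0,y0)
rows(ref,[pb(a,y,.3) for a,y in zip(f(a0-.022,-.085,8),f(y0,24.8,8))])
E
```

```text
8.525 [0.4933 0.1185 0.0692] gap 0.0376682820126302 F tool [-0.27  8.25 -0.36] M tool [-1.893 -0.088 -0.053] 60.00875115394592
[[-0.964, 0.2648, 0.0257], [0.266, 0.9599, 0.0884], [-0.0013, 0.0921, -0.9957]]
0.09142857142857141 24.42857142857143
[[[0, 0.0037, -0.0027], [0.028, 0, 0]], [[0, 0.0077, -0.0053], [0.0561, 0, 0]], [[0, 0.0117, -0.0078], [0.0842, 0, 0]], [[0, 0.0159, -0.0103], [0.1123, 0, 0]], [[0, 0.02, -0.0127], [0.1404, 0, 0]], [[0, 0.0242, -0.0149], [0.1685, 0, 0]], [[0, 0.0285, -0.0171], [0.1965, 0, 0]], [[0, 0.0328, -0.0192], [0.2246, 0, 0]]]
```

Request:
send_rows([
  [[0, 0.0037, -0.0027], [0.028, 0, 0]],
  [[0, 0.0077, -0.0053], [0.0561, 0, 0]],
  [[0, 0.0117, -0.0078], [0.0842, 0, 0]],
  [[0, 0.0159, -0.0103], [0.1123, 0, 0]],
  [[0, 0.0159, -0.0103], [0.1123, 0, 0]],
])

```text
t: 9.15
tool_pos: [0.4936, 0.1205, 0.0714]
tool_rot: [[-0.964, 0.265, 0.001], [0.265, 0.964, 0.002], [-0.001, 0.002, -1.0]]
wrist_force: [0.6, 1.9, 6.9]
finger_gap: 0.0375
grasp_force: 60.0
```

```bash
python3 s.py; python3 - <<'E'
from r import *
f=np.linspace
A=f(.0914-.022,-.085,8);Y=f(24.43,24.8,8)
ref=pb(A[3],Y[3],.3); print(A)
rows(ref,[pb(a,y,.3) for a,y in zip(f(A[3]-.02,-.085,5),f(Y[4],24.8,5))])
E
```

```text
9.15 [0.4936 0.1205 0.0714] gap 0.03749370548968984 F tool [-0.08  2.   -6.9 ] M tool [-0.476  0.005  0.004] 59.99882698059082
[[-0.9643, 0.265, 0.0013], [0.265, 0.9643, 0.002], [-0.0007, 0.0023, -1.0]]
[ 0.0694      0.04734286  0.02528571  0.00322857 -0.01882857 -0.04088571
 -0.06294286 -0.085     ]
[[[0, 0.0036, -0.0025], [0.0255, 0, 0]], [[0, 0.0067, -0.0045], [0.0472, 0, 0]], [[0, 0.0098, -0.0065], [0.0689, 0, 0]], [[0, 0.0129, -0.0085], [0.0906, 0, 0]], [[0, 0.0161, -0.0104], [0.1123, 0, 0]]]
```

Request:
send_rows([
  [[0, 0.0036, -0.0025], [0.0255, 0, 0]],
  [[0, 0.0067, -0.0045], [0.0472, 0, 0]],
  [[0, 0.0098, -0.0065], [0.0689, 0, 0]],
  [[0, 0.0129, -0.0085], [0.0906, 0, 0]],
  [[0, 0.0161, -0.0104], [0.1123, 0, 0]],
  [[0, 0.0161, -0.0104], [0.1123, 0, 0]],
])

```text
t: 9.9
tool_pos: [0.4942, 0.1237, 0.0731]
tool_rot: [[-0.964, 0.265, -0.023], [0.266, 0.96, -0.082], [0.0, -0.085, -0.996]]
wrist_force: [0.2, -1.1, 4.3]
finger_gap: 0.0374
grasp_force: 60.0
```

```bash
python3 s.py; python3 - <<'E'
from r import *
ref=pb(-.085,24.8,.3)
rows(ref,[(0,9.8,-.05),(0,9.3,-.02),(0,9.0,0)])
E
```

```text
9.9 [0.4942 0.1237 0.0731] gap 0.03743950253669016 F tool [-0.55 -1.4  -4.16] M tool [ 0.116 -0.034  0.004] 59.998725056648254
[[-0.964, 0.265, -0.0228], [0.266, 0.9605, -0.0822], [0.0001, -0.0853, -0.9964]]
[[[0, -0.0051, 0.0017], [-0.0446, 0, 0]], [[0, -0.0099, 0.0044], [-0.0828, 0, 0]], [[0, -0.013, 0.0061], [-0.1082, 0, 0]]]
```

The second end is free too (moment gone, end 12.5 mm up). Level it just over the catches and pause.

Request:
send_rows([
  [[0, -0.0051, 0.0017], [-0.0446, 0, 0]],
  [[0, -0.0099, 0.0044], [-0.0828, 0, 0]],
  [[0, -0.013, 0.0061], [-0.1082, 0, 0]],
  [[0, -0.013, 0.0061], [-0.1082, 0, 0]],
  [[0, -0.013, 0.0061], [-0.1082, 0, 0]],
  [[0, -0.013, 0.0061], [-0.1082, 0, 0]],
  [[0, -0.013, 0.0061], [-0.1082, 0, 0]],
  [[0, -0.013, 0.0061], [-0.1082, 0, 0]],
])

```text
t: 10.9
tool_pos: [0.4935, 0.1209, 0.0721]
tool_rot: [[-0.964, 0.266, -0.0], [0.266, 0.964, -0.0], [0.0, -0.0, -1.0]]
wrist_force: [0.4, 0.3, -1.0]
finger_gap: 0.038
grasp_force: 60.0
```

```bash
python3 s.py
```

```text
10.9 [0.4935 0.1209 0.0721] gap 0.037979859986057095 F tool [-0.3   0.38  0.97] M tool [0.033 0.    0.001] 59.998632073402405
[[-0.9639, 0.2662, -0.0001], [0.2662, 0.9639, -0.0], [0.0, -0.0001, -1.0]]
```

It stands level 9 mm up and only its own weight hangs on the wrist. Lift 21 mm more, slowly.

Request:
send_rows([
  [[0, 0, -0.01], [0, 0, 0]],
  [[0, 0, -0.025], [0, 0, 0]],
  [[0, 0, -0.045], [0, 0, 0]],
  [[0, 0, -0.065], [0, 0, 0]],
  [[0, 0, -0.085], [0, 0, 0]],
  [[0, 0, -0.1], [0, 0, 0]],
  [[0, 0, -0.105], [0, 0, 0]],
  [[0, 0, -0.105], [0, 0, 0]],
])

```text
t: 11.9
tool_pos: [0.4935, 0.1208, 0.0932]
tool_rot: [[-0.964, 0.266, 0.0], [0.266, 0.964, 0.0], [-0.0, 0.0, -1.0]]
wrist_force: [0.6, -0.1, -1.5]
finger_gap: 0.038
grasp_force: 60.0
```

```bash
python3 s.py; python3 - <<'E'
from h import *
p,d,W=cloud('scene'); cv2.imwrite('pics/s4.png',cv2.resize(p[110:240,260:410,::-1],None,fx=4.5,fy=4.5))
p,d,W=cloud('wrist'); cv2.imwrite('pics/w4.png',cv2.resize(p[140:340,180:460,::-1],None,fx=2.8,fy=2.8))
E
```

```text
11.9 [0.4935 0.1208 0.0932] gap 0.03797196789240664 F tool [-0.56  0.07  1.46] M tool [-0.007  0.008  0.   ] 59.99862849712372
[[-0.9639, 0.2663, 0.0], [0.2663, 0.9639, 0.0], [-0.0, 0.0, -1.0]]
```

View pics/w4.png

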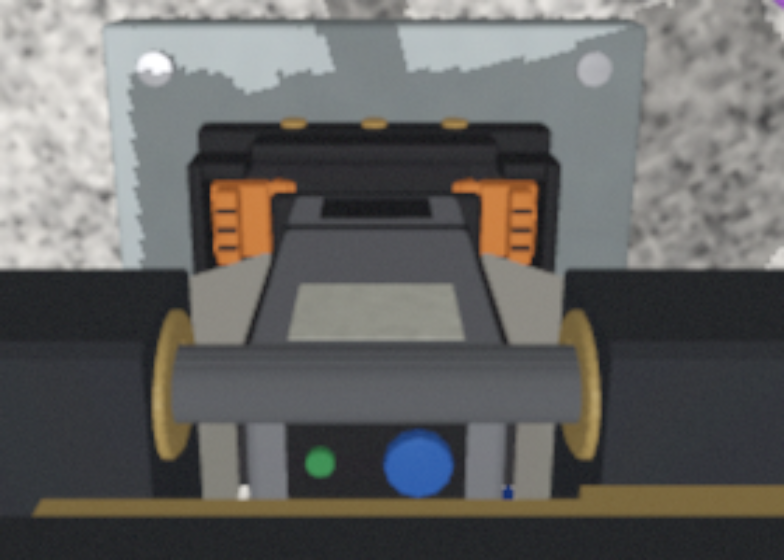

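View pics/s4.png

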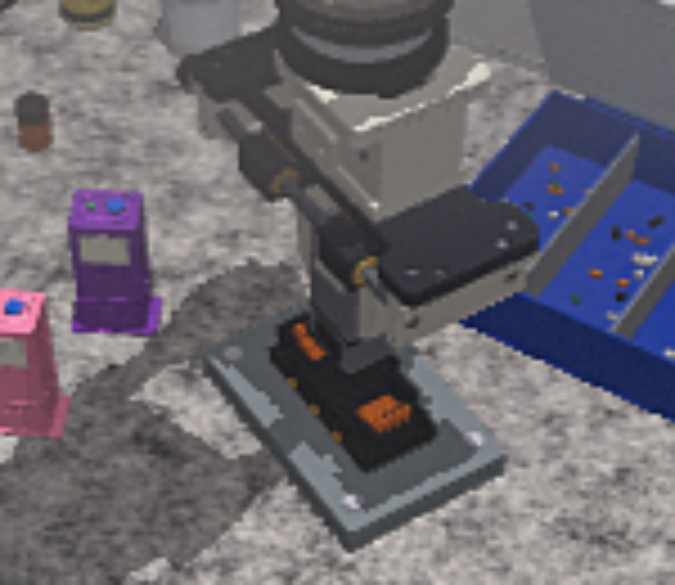

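The pictures show the plate flat on the bench, both orange catches home, and the relay upright above the socket (30.1 mm up by the TCP). Handing in.

```bash
python3 -c "
from cell import bot
print(bot.hand_in())"
```

```text
the job is handed in; nothing more can be done
None
```

I rocked the relay free one end at a time, stood it level over the catches for about half a second, then lifted it; handed in at 11.9 s, it is held upright 30 mm above its seat, with the plate still flat on the bench.

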